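# Show the medallion on the back of the jar in the demo mirror

### The job

The camera looks into the little swivel mirror. Crank the handwheel until the brass medallion on the jar squarely faces the mirror, then swing the mirror by its upright handle until the camera would see the medallion in the middle of the glass. The mirror springs back if released, so finish still holding its handle at that angle; do not touch the jar or its turntable (the paint is fresh) and leave the other things on the table where they are.

Things in the scene. Friction and masses are not known exactly. Their poses are not given: they have to be found in the camera images.
- wheel (a joint): Angle (rad) of the handwheel, an open metal wheel (100 mm rim, axis vertical, rim top 61 mm above the table) at one end of a 310 x 130 mm plywood base 40 mm high that is fixed to the table. Grows counterclockwise seen from above. It turns freely over several turns (range -9 to 9) with light friction (about 1 N at the knob) and stays where left. It is geared to the turntable at the other end: three turns of the wheel turn the turntable once, the same way.
- wheel_axis (a point): Point on the handwheel's vertical axis, 90 mm above the table. It does not turn; its x axis points from the wheel axis along the base to the turntable's axis, 170 mm away.
- knob (a point): Middle of the wheel's upright crank knob: a black round peg 16 mm in diameter, standing from 62 to 114 mm above the table, 45 mm from the wheel axis; this point is 90 mm above the table. The knob goes round with the wheel. It is smooth and round, so it can turn inside a grip.
- turntable: Aluminium disc, 120 mm across, with a white jar (66 mm in diameter, top 142 mm above the table) fixed on it. Origin on its vertical axis, at table height; its x axis points from the axis to the medallion, z is up. Fresh paint: it must not be touched.
- medal (a point): Centre of the face of the brass medallion, a 26 mm disc on the jar's side, 37 mm from the turntable axis and 100 mm above the table. Its x axis points straight out of the medallion, z is up.
- mirror: Square swivel mirror, 82 mm frame, 72 mm glass, on a fixed post, upright, glass centre 100 mm above the table, top of the frame 141 mm. Origin on its vertical swivel axis (which lies in the glass plane) at table height; its x axis is the direction the glass faces, z up. At rest a spring holds it against a stop, facing the camera. It swings only clockwise seen from above, up to 1.3 rad from rest, towards the turntable; the spring pulls back with 0.4 to 1.7 N at the handle.
- glass (a point): Centre of the mirror glass, on the swivel axis, 100 mm above the table; axes as mirror.
- handle (a point): Middle of the mirror's upright handle: a black round peg 16 mm in diameter, standing from 148 to 205 mm above the table behind the glass, 60 mm from the swivel axis (at x = -60 mm of the mirror); this point is 180 mm above the table. Smooth and round, so it can turn inside a grip; it is reached by a 14 mm wide metal arm at 141 to 148 mm.
- lens (a point): Front of the lens of the small black camera (62 mm wide, top 125 mm above the table) that stands on the same fixed base plate as the mirror, 190 mm from the glass centre and 100 mm above the table, looking straight at the glass centre.
- line (a point): Point at the glass centre; its x axis shows where the camera's line of sight goes after reflection in the mirror's centre (level; it turns twice as far as the mirror, and points back at the camera when the mirror is at rest), z is up.
- paint_a: Bystander: small paint bottle with white cap, 38 mm in diameter, 115 mm high; origin under its centre.
- paint_b: Bystander: another such paint bottle.
- brush: Bystander: artist's flat brush, 190 mm long, 16 mm wide, lying on the table; origin at its middle, on the table.
- cup: Bystander: white water cup, 72 mm in diameter, 85 mm high; origin under its centre.

How it is judged (in metres and radians):
On the way, in this order (a step that is already met when the one before it is completed fails the run):
1. the medallion faces the mirror (y of glass in the frame of medal between -0.03 and 0.03 m and x of glass in the frame of medal above 0.05 m), for 0.2 s.
2. the mirror, held in the fingers, shows the medallion to the camera (all of step 1 and y of medal in the frame of line between -0.025 and 0.025 m and x of medal in the frame of line above 0.05 m and contact force between the fingers and mirror above 0.4 N), for 0.2 s.
At the end, for the whole second after the job is handed in: The glass centre lies within 30 mm of the line straight out of the medallion; the camera's line of sight, reflected at the glass centre, passes within 25 mm of the medallion's centre; the fingers hold the mirror (over 0.4 N) and it is still (below 0.15 rad/s) (all of step 2 and angular speed of mirror below 0.15 rad/s); the arm keeps its last pose, push and grip.
It fails at once if the jar or its turntable was touched (contact force between any of the arm, the fingers and turntable above 0.5 N).
It fails at once if a bystander was moved more than 20 mm (distance of any of paint_a, paint_b, brush, cup from where it was at the start of the episode above 0.02 m).
It also fails if it takes over 50 s, if anything falls off the work surface, if the arm or the gripper's body presses on something with over 40 N, if the wrist force passes 120 N, or if a joint passes its speed limit or range.

### The arm

A 6-joint arm with a two-finger parallel gripper is mounted at the origin on the work surface. World frame = base frame: x ahead of the robot, y to its left, z up, the work surface at z = 0. Lengths are in mm, angles in rad, forces in N, time in s.
With the tool pointing down it reaches from about 350 to 775 mm from the base axis. Payload 7.3 kg.
Tool frame: the origin (TCP) lies at the very end of the fingers, on their centre line; the grasp point (between the pads) lies 19 mm behind it; z points along the fingers, y is the line along which they close (so a half turn about z gives the same grasp; the last joint's range is limited). The gripper opens to 92 mm and grips with 3 to 60 N. Pads are 19 mm wide; open, the fingers measure 130 mm over their backs; the gripper's body (75 mm by 190 mm) begins 47 mm behind the grasp point.
Start: joints at [1.002, 0.342, 1.524, -0, 1.275, -0.146], TCP at [215.404, 478.796, 226.741] pointing down, gripper open.
Joint ranges: [-2.53, 2.53], [-0.77, 2.02], [0.04, 2.7], [-1, 4.14], [0.28, 2.66], [-3.11, 3.11]. Speed limits (rad/s): [2.57, 2.57, 3.14, 3.14, 3.14, 3.14].

### API

Orientations are given as [roll, pitch, yaw] about the fixed x, y, z axes, in that order (R = Rz(yaw) Ry(pitch) Rx(roll)).
In Python, from plant import bot gives the robot as it stands.
- The arm moves only by the tool apply_moves, never from a script. Its argument "motion" is text: rows parted by semicolons, each of 4 numbers parted by spaces: the shift along the tool's x, y, z in m, then the turn about the tool's z in degrees. A call has 1 to 8 rows; each row shifts and turns the commanded pose from where the row before left it, along the tool's axes as they then stand; what a row does not reach is not made up. A row lasts 1/8 s, in which the tool goes at most 62.5 mm and 10.7 degrees, less where a joint would pass 70% of its speed; a pose out of reach is approached as far as the arm can. A call with a gripper value outside its range is refused whole. "fingers" is the opening, from -1 (shut) to 1 (fully open), set as the call begins (left out, the last holds). The fingers move at their own pace and stop on an object; the grip force is fixed at half the most. Time passes only in rows, so rows that do not move let the fingers close. It gives the time, the measured TCP pose, the force, the opening and the grip force at its end, in the units of the state.
- bot.get_obs(): the state, without advancing time (a new reading comes with each control period).
- bot.capture(name): name is "scene" or "top" or "wrist"; returns a dict with "img" (420x560x3 uint8, blue, green, red), "range_z" (420x560 float32, mm along the optical axis (not along the pixel's ray), 0 where there is no reading), "fx", "fy", "cx", "cy" (pixels), "world_from_camera" (4x4, takes a point from camera to world coordinates); the wrist camera has in their place "mount" (4x4, takes a point from camera to tool coordinates, whose origin is the TCP and whose axes are the flange's). Camera axes: x right, y down, z forward; pixel columns grow to the right and rows downward; lengths in mm; the calibration is good to about 2 mm. A picture is of the moment at which its call begins: read the wrist's pose just before it.
- bot.close_job(): hands the job in; it is judged then, once.
Trained networks look in a picture, given as the dict that the camera call returned (one of the last four; its "shot" number tells which), for a name from the list of things; names that differ only in an ending like _2 or _b are one class to them, and where a whole thing is asked for, a point or a joint stands for the part that bears it (a point fixed in the world has none). Each returns a list of dicts, best first, with "p" (0 to 1); they miss things now and then, are a little off and sometimes report something else, mostly with a low value. They report only what shows in the picture. A call takes as long as a camera call.
- bot.cut_out(picture, thing): "pixels" (420x560 bool, what is visible of it) and "point" ([column, row] in pixels, amid what is visible of it).
The state is a dict: "time": time; "joint_positions": joint angles; "dq": joint speeds; "tau": joint torques, N m; "tool_pos": TCP position; "tcp_rot": TCP orientation; "contact_force": force on the tool from outside, world axes, zero at the start; "moment": the same for the moment, N m; "grip_width": finger opening in mm; "finger_force": force on a finger pad.
Only numpy, scipy, OpenCV 4.12 (cv2) and the standard library are available. Lean on these libraries where they do the work, as an engineer would, in place of code of your own. Each camera call takes 0.05 s, during which the arm holds its last target. There are 200 camera calls.

## Working session

There is one attempt and no reset: what is moved stays moved. The work goes in short steps, Python scripts to look and compute and a tool call to move; the robot and the scene stay as the last step left them, time stands still between calls to the robot, and variables do not carry over. Pictures are saved under pics/ and viewed, at most 10 in all, crops included, and the job is handed in when it is done.

Besides the shell and the picture viewer there is one more tool, called after "Request:" as name(argument=value, ...) on one line, values as JSON. apply_moves: Moves the arm, as the interface text tells. Its arguments: {"type":"object","properties":{"motion":{"type":"string"},"fingers":{"type":"number"}},"required":["motion"]}

```bash
ls; mkdir -p pics; cat > h.py <<'E'
import numpy as np, cv2
from plant import bot
def pts(d, mask):
    v,u=np.nonzero(mask&(d["range_z"]>0)); z=d["range_z"][v,u]
    P=np.c_[(u-d["cx"])/d["fx"]*z,(v-d["cy"])/d["fy"]*z,z,np.ones(len(z))]
    return (P@d["world_from_camera"].T)[:,:3]
def proj(d,p):
    q=np.linalg.inv(d["world_from_camera"])@np.r_[p,1]
    return d["fx"]*q[0]/q[2]+d["cx"], d["fy"]*q[1]/q[2]+d["cy"]
def ray(d,uv,z):
    T=d["world_from_camera"];r=T[:3,:3]@[(uv[0]-d["cx"])/d["fx"],(uv[1]-d["cy"])/d["fy"],1]
    return T[:3,3]+r*(z-T[2,3])/r[2]
E
python3 - <<'E'
from h import *
np.set_printoptions(precision=1,suppress=True)
print(bot.get_obs())
for n in("top","scene"):
    d=bot.capture(n); cv2.imwrite(f"pics/{n}0.png",d["img"])
    print(n,d["world_from_camera"],d["fx"])
    for t in["wheel","knob","turntable","medal","mirror","handle","lens","paint_a","brush","cup"]:
        for r in bot.cut_out(d,t)[:3]:
            if r["p"]<.2: continue
            P=pts(d,r["pixels"]); print(t,round(r["p"],2),np.array(r["point"]),len(P),np.median(P,0) if len(P) else "",np.percentile(P,2,0),np.percentile(P,98,0))
E
```

```text
pics
{'time': 0.0, 'joint_positions': array([ 1. ,  0.3,  1.5, -0. ,  1.3, -0.1]), 'dq': array([-0., -0., -0.,  0.,  0.,  0.]), 'tau': array([ -0. , -43.1, -24.4,   0.1,   0.1,  -0. ]), 'tool_pos': array([215.2, 478.4, 226. ]), 'tcp_rot': array([-3.1, -0. ,  2.7]), 'contact_force': array([-0.3, -0.2, -1. ]), 'moment': array([ 0.,  0., -0.]), 'finger_force': 0.0, 'grip_width': 91.68229206891175}
top [[   0.    -1.     0.1  521.9]
 [  -1.    -0.    -0.    11.7]
 [   0.    -0.1   -1.  1336.8]
 [   0.     0.     0.     1. ]] 423.8644785045275
wheel 0.9 [350.3 208.9] 598 [ 610.6 -240.3   59.2] [ 558.2 -295.3   37.7] [ 659.6 -195.6  111.4]
knob 0.66 [351.8 206.8] 578 [ 610.3 -244.5   59.5] [ 558.2 -296.8   39.1] [ 660.  -195.6  112.4]
turntable 0.65 [298.7 200.2] 1237 [635.5 -75.1  53. ] [ 585.9 -133.3   39.9] [693.5 -25.5 143.4]
medal 0.97 [297.3 197.1] 1184 [634.7 -75.1  53.3] [ 586.2 -132.5   46.3] [693.1 -25.8 143.4]
mirror 0.71 [187.  233.7] 235 [519.7 233.8 144.7] [477.  209.4  63.3] [545.4 276.1 205.4]
mirror 0.41 [353.1 207.8] 570 [ 610.6 -243.4   59.6] [ 558.2 -296.6   39.7] [ 657
[... 1611 characters left out ...]
87.8  54.1] [ 600.7 -132.6   46. ] [696.3 -24.3 142.6]
handle 0.61 [339.6 142.2] 567 [529.7 233.  134.8] [475.9 207.7  10.5] [549.4 281.9 203.9]
lens 0.56 [370.6 187.6] 3670 [633.2 277.9  13. ] [484.7 204.7   4.9] [768.6 342.7 164.8]
lens 0.55 [258.  241.9] 1722 [659.3 -87.8  54.4] [ 602.4 -132.4   46.8] [696.3 -25.8 142.6]
paint_a 0.61 [236.2 303.1] 399 [ 756.7 -204.    72.4] [ 728.7 -220.    -1.4] [ 766.5 -185.   115.5]
paint_a 0.61 [338.2 260.3] 360 [786.3  50.4  72.3] [766.6  39.2   8.7] [797.8  69.3 115.5]
brush 0.92 [140.3 315.9] 392 [ 643.  -418.     5.9] [ 543.4 -476.9   -1.6] [ 703.5 -380.6    9.9]
cup 0.6 [387.3 123.7] 703 [504.6 424.2  57.1] [469.7 394.2   3.5] [536.3 460.6  86.1]
```

```bash
python3 - <<'E'
import cv2,numpy as np
a=cv2.imread("pics/top0.png")[120:290,100:440]; cv2.imwrite("pics/topc.png",cv2.resize(a,(800,400),interpolation=cv2.INTER_CUBIC))
a=cv2.imread("pics/scene0.png")[80:340,120:440]; cv2.imwrite("pics/scenec.png",cv2.resize(a,(738,600),interpolation=cv2.INTER_CUBIC))
E
```

```text
(no output)
```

View pics/topc.png

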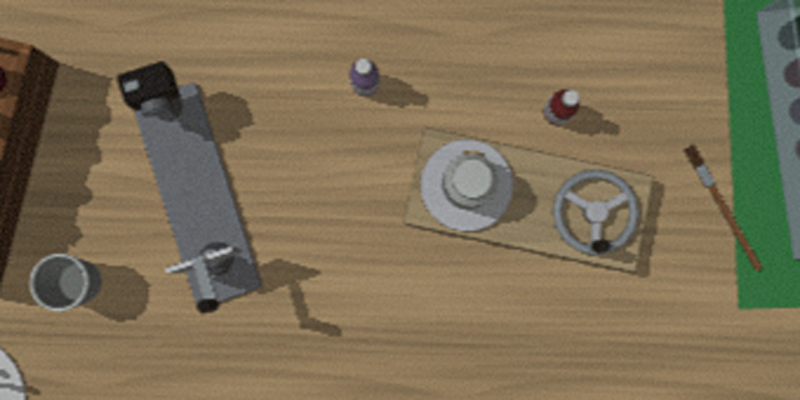

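View pics/scenec.png

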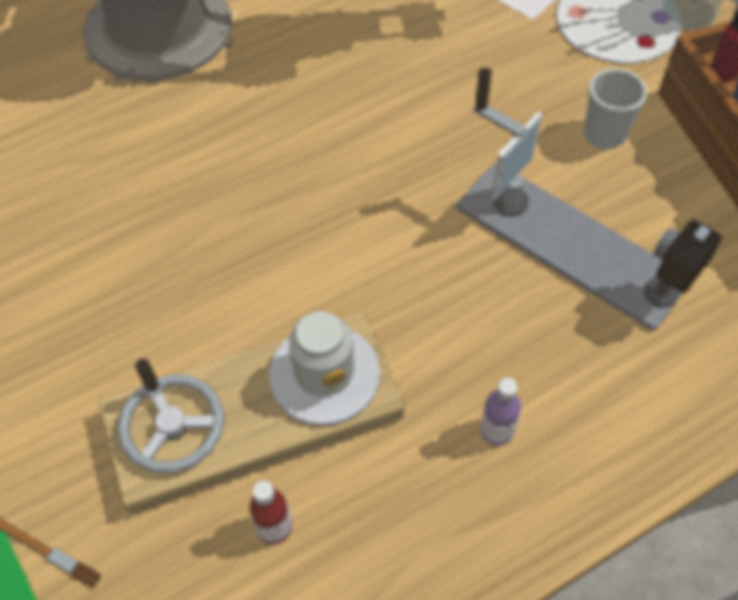

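The top crop shows the knob at about (600,245) and the handle top at (207,303). The medallion is a gold sliver at (475,152), facing +x. In the scene crop the medallion is at (334,377) and the camera at (690,255). Next I'll fit exact geometry.

```bash
cat >> h.py <<'E'
def circ(P):
    A=np.c_[2*P[:,:2],np.ones(len(P))]; s=np.linalg.lstsq(A,(P[:,:2]**2).sum(1),rcond=None)[0]
    return s[:2],np.sqrt(s[2]+s[:2]@s[:2])
E
python3 - <<'E'
from h import *
np.set_printoptions(precision=1,suppress=True)
D=[bot.capture("top"),bot.capture("scene")]
for d in D:
    P=pts(d,np.ones((420,560),bool)); I=d["img"].astype(int)
    mk=d["range_z"]>0; C=I[mk]; br=C.sum(1)
    box=lambda a,b,c,e,f,g:(P[:,0]>a)&(P[:,0]<b)&(P[:,1]>c)&(P[:,1]<e)&(P[:,2]>f)&(P[:,2]<g)
    w=P[box(540,680,-310,-180,56,65)]; c,r=circ(w[np.hypot(*(w[:,:2]-[610,-245]).T)>38]); print("wheel rim",len(w),c,r)
    k=box(530,690,-320,-170,85,120); print("knob",k.sum(),P[k].mean(0),P[k].max(0))
    j=box(580,700,-140,-20,138,147); q=P[j]; print("jar top",j.sum(),(q.min(0)+q.max(0))/2,q.max(0)-q.min(0), circ(q))
    q=P[box(570,710,-150,-10,42,58)];print("disc",(np.percentile(q,1,0)+np.percentile(q,99,0))/2,np.ptp(q,axis=0))
    m=box(580,710,-150,-10,80,120)&(C[:,2]-C[:,0]>50); print("medal",m.sum(),P[m].mean(0) if m.sum() else "")
    h=box(440,600,180,300,160,215); print("handle",h.sum(),P[h].mean(0),P[h].min(0),P[h].max(0))
    g=box(440,600,190,300,90,146); q=P[g]; print("mirror",g.sum(),q.mean(0),q.min(0),q.max(0)); 
    vx,vy,x0,y0=cv2.fitLine(q[:,:2].astype(np.float32),cv2.DIST_HUBER,0,.01,.01).ravel(); print(" line",vx,vy,x0,y0)
    g=box(640,800,240,400,60,170); q=P[g]; print("cam",g.sum(),q.mean(0),np.percentile(q,2,0),np.percentile(q,98,0))
    t=q[q[:,2]>118]; print(" camtop",len(t),cv2.minAreaRect(t[:,:2].astype(np.float32)))
    b=box(440,800,180,370,5,18); print(" plate",cv2.minAreaRect(P[b][:,:2].astype(np.float32)))
    b=box(530,730,-340,0,36,43); print(" base",cv2.minAreaRect(P[b][:,:2].astype(np.float32)))
E
```

```text
wheel rim 442 [ 609.  -246.1] 49.5165047468806
knob 31 [ 564.  -243.9  108.3] [ 570.3 -238.5  117.8]
jar top 193 [639.6 -79.4 141.8] [43.4 45.9  7.6] (array([640. , -79.6]), np.float64(16.776281765804796))
disc [639.4 -82.2  49.3] [137.3 138.4  15.3]
medal 3 [676.4 -78.2 109.4]
handle 45 [481.2 223.5 195.1] [473.7 217.6 160.5] [488.1 232.5 208.5]
mirror 122 [527.8 239.9 133.4] [489.1 206.6  90.4] [549.3 282.8 145.7]
 line 0.3488369 -0.93718344 531.58905 241.98576
cam 444 [741.6 318.7 117.6] [713.4 290.7  85.5] [770.9 351.6 129.1]
 camtop 302 ((742.2401733398438, 321.7443542480469), (52.690093994140625, 61.49130630493164), 20.422353744506836)
 plate ((623.2862548828125, 273.38763427734375), (353.01251220703125, 183.95741271972656), 0.6752996444702148)
 base ((647.6185913085938, -167.07257080078125), (309.0811462402344, 176.8560333251953), 79.48046875)
wheel rim 743 [ 610.9 -245.6] 49.10504102132597
knob 71 [ 567.7 -245.5  103.9] [ 573.6 -237.5  115.3]
jar top 287 [640.2 -78.8 141.6] [47.1 47.3  6.9] (array([640.9, -79. ]), np.float64(17.043697817502068))
disc [644.1 -78.8  49. ] [133.4 138.   15.7]
medal 36 [675.5 -83.4 106. ]
handle 97 [483.7 224.1 186.4] [472.3 218.  160.1] [489.5 233.7 206.6]
mirror 277 [533.1 240.7 124.4] [475.5 205.7  90.1] [551.7 284.9 146. ]
 line 0.33258134 -0.9430746 537.8045 242.01611
cam 601 [749.7 314.1 114.6] [719.4 290.4  80.2] [774.7 353.  129. ]
 camtop 346 ((741.842529296875, 322.6195983886719), (53.38701248168945, 63.73784255981445), 20.393470764160156)
 plate ((625.532470703125, 273.45556640625), (307.759765625, 153.63819885253906), 3.6174466609954834)
 base ((626.1431274414062, -162.0382843017578), (309.511474609375, 131.4267578125), 79.40428924560547)
```

```bash
cat >> h.py <<'E'
def plan(wps, ns):
    """wps: list of (x,y,z mm,yaw deg); ns: rows for each leg; prints tool-axis rows, closed against rounding"""
    o=bot.get_obs(); p=np.array(o["tool_pos"],float); a=np.degrees(o["tcp_rot"][2]); rows=[]
    for w,n in zip(wps,ns):
        p0=p.copy(); a0=a; da=(w[3]-a0+180)%360-180
        for i in range(1,n+1):
            t=p0+(np.array(w[:3])-p0)*i/n; c,s=np.cos(np.radians(a)),np.sin(np.radians(a))
            R=np.array([[c,s,0],[s,-c,0],[0,0,-1]])
            m=np.round(R.T@(t-p)/1000,3); r=round(-(a0+da*i/n-a),1)
            p=p+R@m*1000; a-=r
            if np.linalg.norm(m)>.0625 or abs(r)>10.7: print("TOO FAST")
            rows.append("%g %g %g %g"%(*m,r))
    for i in range(0,len(rows),8): print("; ".join(rows[i:i+8]))
    print("end",p,a)
E
python3 - <<'E'
from h import *
plan([(566,-244.7,150,79.7)],[16])
E
```

```text
-0.039 -0.032 0.005 4.8; -0.041 -0.029 0.005 4.7; -0.043 -0.026 0.004 4.8; -0.045 -0.021 0.005 4.7; -0.047 -0.018 0.005 4.8; -0.049 -0.014 0.005 4.7; -0.049 -0.01 0.005 4.8; -0.05 -0.006 0.004 4.7
-0.05 -0.002 0.005 4.8; -0.05 0.003 0.005 4.7; -0.05 0.006 0.005 4.8; -0.049 0.011 0.005 4.8; -0.048 0.015 0.004 4.7; -0.047 0.019 0.005 4.8; -0.045 0.022 0.005 4.7; -0.042 0.026 0.005 4.8
end [ 565.64309797 -244.22894499  149.74238107] 79.67624372910713
```

Request:
apply_moves(motion="-0.039 -0.032 0.005 4.8; -0.041 -0.029 0.005 4.7; -0.043 -0.026 0.004 4.8; -0.045 -0.021 0.005 4.7; -0.047 -0.018 0.005 4.8; -0.049 -0.014 0.005 4.7; -0.049 -0.01 0.005 4.8; -0.05 -0.006 0.004 4.7", fingers=0)

```text
time: 2.2
tool_pos: [391.5, 115.3, 188.8]
tcp_rot: [3.141, 0.0, 2.053]
contact_force: [1.4, -0.0, -0.5]
grip_width: 46.3
finger_force: 0.0
```

Request:
apply_moves(motion="-0.05 -0.002 0.005 4.8; -0.05 0.003 0.005 4.7; -0.05 0.006 0.005 4.8; -0.049 0.011 0.005 4.8; -0.048 0.015 0.004 4.7; -0.047 0.019 0.005 4.8; -0.045 0.022 0.005 4.7; -0.042 0.026 0.005 4.8")

```text
time: 3.2
tool_pos: [566.2, -245.9, 149.5]
tcp_rot: [3.141, -0.0, 1.388]
contact_force: [0.2, 0.1, -0.3]
grip_width: 45.9
finger_force: 0.0
```

Request:
apply_moves(motion="0 0 0 0; 0 0 0 0")

```text
time: 3.45
tool_pos: [565.2, -243.8, 149.3]
tcp_rot: [-3.14, -0.001, 1.391]
contact_force: [0.9, 0.9, 0.5]
grip_width: 46.0
finger_force: 0.0
```

```bash
python3 - <<'E'
from h import *
o=bot.get_obs();print(o["time"],o["tool_pos"],o["joint_positions"],o["grip_width"])
plan([(566,-244.7,84,79.7)],[4])
d=bot.capture("wrist");cv2.imwrite("pics/w1.png",d["img"]);print(d["mount"])
E
```

```text
3.45 [ 565.18354637 -243.77207283  149.30011125] [-5.31847072e-01  5.72569731e-01  1.36930571e+00  4.01464752e-04
  1.20103212e+00 -3.52059197e-01] 46.00764293150282
-0 0 0.016 -0; -0 0 0.017 -0; -0.001 0.001 0.016 -0; 0 -0 0.016 -0
end [ 565.98843764 -244.9348927    84.30011125] 79.69056105384357
[[ 1.96135097e-05 -9.56917585e-01 -2.90359665e-01  7.78759516e+01]
 [ 9.99999633e-01 -2.29787560e-04  8.24843424e-04  7.40601219e-01]
 [-8.56028216e-04 -2.90359574e-01  9.56917230e-01 -1.57940386e+02]
 [ 0.00000000e+00  0.00000000e+00  0.00000000e+00  1.00000000e+00]]
```

View pics/w1.png

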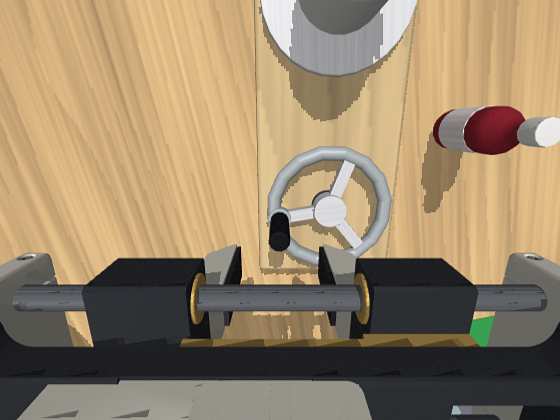

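The knob sits at (280,235), centred between the fingers. The ray through its top puts it about 1 mm from the TCP axis, so the descent is right.

Request:
apply_moves(motion="0 0 0.016 0; 0 0 0.017 0; -0.001 0.001 0.016 0; 0 0 0.016 0; 0 0 0 0")

```text
time: 4.12
tool_pos: [565.5, -244.9, 82.7]
tcp_rot: [-3.138, -0.001, 1.391]
contact_force: [-1.0, 0.6, 0.4]
grip_width: 45.7
finger_force: 0.0
```

Request:
apply_moves(motion="0 0 0 0; 0 0 0 0; 0 0 0 0; 0 0 0 0; 0 0 0 0", fingers=-1)

```text
time: 4.75
tool_pos: [564.6, -245.2, 85.1]
tcp_rot: [-3.138, -0.0, 1.391]
contact_force: [-8.0, 1.2, 6.5]
grip_width: 15.6
finger_force: 30.0
```

```bash
python3 - <<'E'
from h import *
o=bot.get_obs(); p=o["tool_pos"];print(p,o["contact_force"])
W=np.array([610,-246]);v=p[:2]-W; r=np.hypot(*v);a=np.degrees(np.arctan2(v[1],v[0]));print(r,a)
# 341 deg CCW, 32 rows of ~10.66 deg (8.4mm)
wps=[];yaw=np.degrees(o["tcp_rot"][2])
for i in range(1,33):
    t=np.radians(a+341*i/32); wps.append((W[0]+45*np.cos(t),W[1]+45*np.sin(t),p[2],yaw))
plan(wps,[1]*32)
E
```

```text
[ 564.56140876 -245.15419824   85.12950278] [-8.04494206  1.21931631  6.5314335 ]
45.44646251197115 178.93360965106677
-0.008 0.003 0 -0; -0.008 0.003 0 -0; -0.006 0.005 0 -0; -0.006 0.006 0 -0; -0.005 0.007 0 -0; -0.003 0.008 0 -0; -0.001 0.008 0 -0; -0.001 0.008 0 -0
0.002 0.009 0 -0; 0.003 0.007 0 -0; 0.004 0.008 0 -0; 0.006 0.006 0 -0; 0.006 0.005 0 -0; 0.008 0.004 0 -0; 0.008 0.002 0 -0; 0.008 0.001 0 -0
0.008 -0.001 0 -0; 0.008 -0.002 0 -0; 0.008 -0.004 0 -0; 0.007 -0.005 0 -0; 0.005 -0.006 0 -0; 0.005 -0.007 0 -0; 0.003 -0.008 0 -0; 0.001 -0.008 0 -0
0 -0.009 0 -0; -0.002 -0.008 0 -0; -0.003 -0.008 0 -0; -0.004 -0.007 0 -0; -0.006 -0.006 0 -0; -0.006 -0.005 0 -0; -0.008 -0.003 0 -0; -0.008 -0.002 0 -0
end [ 568.23028492 -230.57546895   85.12950278] 79.68837546873836
```

Request:
apply_moves(motion="-0.008 0.003 0 0; -0.008 0.003 0 0; -0.006 0.005 0 0; -0.006 0.006 0 0; -0.005 0.007 0 0; -0.003 0.008 0 0; -0.001 0.008 0 0; -0.001 0.008 0 0")

```text
time: 5.75
tool_pos: [604.9, -293.4, 85.2]
tcp_rot: [-3.138, 0.002, 1.39]
contact_force: [-9.3, -4.1, 3.3]
grip_width: 15.2
finger_force: 30.0
```

Request:
apply_moves(motion="0 0 0 0")

```text
time: 5.88
tool_pos: [605.9, -293.7, 85.2]
tcp_rot: [-3.141, 0.003, 1.391]
contact_force: [-5.0, -5.7, 1.7]
grip_width: 15.4
finger_force: 30.0
```

```bash
python3 - <<'E'
from h import *
o=bot.get_obs(); p=o["tool_pos"]
for W in ([610,-246],[609.3,-245.7]):
    v=p[:2]-W; print(np.hypot(*v),np.degrees(np.arctan2(v[1],v[0])))
d=bot.capture("wrist"); cv2.imwrite("pics/w2.png",d["img"])
E
```

```text
47.84110765661637 -94.96157039534643
48.08488290131151 -94.09965841889117
```

View pics/w2.png

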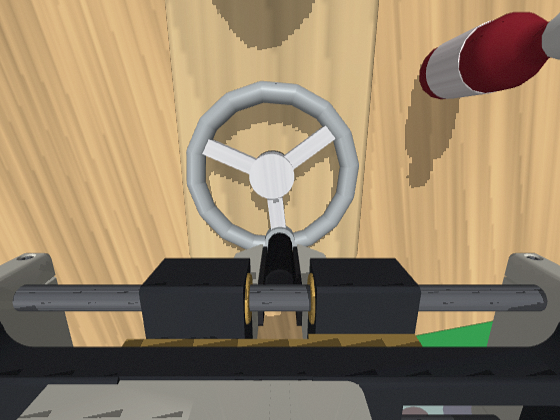

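The knob at (280,260) is still in the grip, and the wheel has turned about 87°. I'll carry on.

Request:
apply_moves(motion="0.002 0.009 0 0; 0.003 0.007 0 0; 0.004 0.008 0 0; 0.006 0.006 0 0; 0.006 0.005 0 0; 0.008 0.004 0 0; 0.008 0.002 0 0; 0.008 0.001 0 0")

```text
time: 6.92
tool_pos: [653.2, -256.5, 85.4]
tcp_rot: [-3.136, 0.003, 1.391]
contact_force: [-16.9, -7.0, 7.7]
grip_width: 15.4
finger_force: 30.0
```

Request:
apply_moves(motion="0.008 -0.001 0 0; 0.008 -0.002 0 0; 0.008 -0.004 0 0; 0.007 -0.005 0 0; 0.005 -0.006 0 0; 0.005 -0.007 0 0; 0.003 -0.008 0 0; 0.001 -0.008 0 0")

```text
time: 7.92
tool_pos: [626.6, -202.0, 85.4]
tcp_rot: [3.135, -0.002, 1.391]
contact_force: [11.8, 6.9, -3.1]
grip_width: 15.0
finger_force: 30.0
```

Request:
apply_moves(motion="0 -0.009 0 0; -0.002 -0.008 0 0; -0.003 -0.008 0 0; -0.004 -0.007 0 0; -0.006 -0.006 0 0; -0.006 -0.005 0 0; -0.008 -0.003 0 0; -0.008 -0.002 0 0")

```text
time: 8.93
tool_pos: [569.8, -228.8, 85.6]
tcp_rot: [-3.14, -0.003, 1.392]
contact_force: [-2.8, 8.5, 7.9]
grip_width: 15.1
finger_force: 30.0
```

Request:
apply_moves(motion="0 0 0 0; 0 0 0 0")

```text
time: 9.18
tool_pos: [569.4, -229.5, 85.6]
tcp_rot: [-3.14, -0.002, 1.391]
contact_force: [-3.4, 5.8, 7.2]
grip_width: 15.2
finger_force: 30.0
```

```bash
python3 - <<'E'
from h import *
np.set_printoptions(precision=1,suppress=True)
o=bot.get_obs(); p=o["tool_pos"];v=p[:2]-[610,-246]; print(p,np.hypot(*v),np.degrees(np.arctan2(v[1],v[0])))
for n in("top","scene"):
    d=bot.capture(n); cv2.imwrite(f"pics/{n}3.png",d["img"])
    P=pts(d,np.ones((420,560),bool)); C=d["img"].astype(int)[d["range_z"]>0]
    m=(np.hypot(P[:,0]-640.3,P[:,1]+79)<48)&(P[:,2]>75)&(P[:,2]<125)&(C[:,2]-C[:,0]>50)
    if m.sum(): q=P[m].mean(0); print(n,m.sum(),q,np.degrees(np.arctan2(q[1]+79,q[0]-640.3)))
a=cv2.imread("pics/top3.png")[160:260,240:400]; cv2.imwrite("pics/top3c.png",cv2.resize(a,(800,500),interpolation=cv2.INTER_CUBIC))
E
```

```text
[ 569.4 -229.5   85.6] 43.794113483424056 157.84146462828676
top 6 [632.4 -46.1 110.5] 103.49845453304266
scene 7 [637.9 -43.4 112.7] 93.84164208990006
```

View pics/top3c.png

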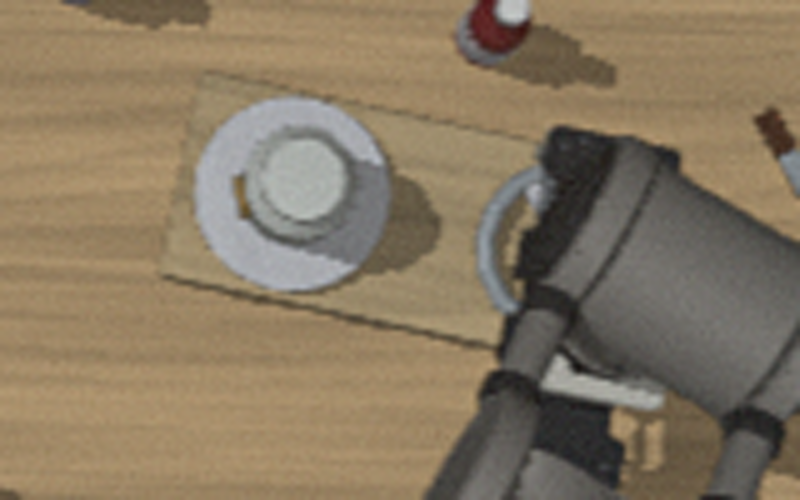

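The medallion's gold patch at crop (240,195) now points left toward the mirror. I'll refine its angle from the colour centroids.

```bash
python3 - <<'E'
from h import *
T=np.array([640.3,-79])
for n,f,k in(("scene","scene0",-6),("top","top3",106)):
    d=bot.capture(n); im=cv2.imread(f"pics/{f}.png")
    t=np.radians(k); u,v=proj(d,[T[0]+36*np.cos(t),T[1]+36*np.sin(t),100]); u0,v0=int(u)-12,int(v)-12
    c=im[v0:v0+24,u0:u0+24]; h=cv2.cvtColor(c,cv2.COLOR_BGR2HSV)
    m=((h[...,0]>10)&(h[...,0]<28)&(h[...,1]>110)); nl,lab,st,cen=cv2.connectedComponentsWithStats(m.astype(np.uint8))
    print(n,(u,v))
    for s,ce in zip(st[1:],cen[1:]):
        if s[4]>5:
            q=ray(d,ce+[u0,v0],100); print(s[4],ce+[u0,v0],q,np.degrees(np.arctan2(*(q[:2]-T)[::-1])),np.hypot(*(q[:2]-T)))
    for k2 in range(k-8,k+9,4):
        t=np.radians(k2);print(k2,np.round(proj(d,[T[0]+35.5*np.cos(t),T[1]+35.5*np.sin(t),100]),1))
E
```

```text
scene (np.float64(265.07949477463916), np.float64(243.82494995727927))
36 [264.5 243. ] [673.51264566 -82.85788968 100.        ] -6.625628032285792 33.43595586762349
-14 [263.  244.3]
-10 [264. 244.]
-6 [265.  243.7]
-2 [265.9 243.2]
2 [266.8 242.7]
top (np.float64(286.9021932678871), np.float64(199.65341894318652))
6 [288.33333333 200.16666667] [628.98344848 -48.62733214 100.        ] 110.43488915753612 32.41239410231932
98 [286.8 198. ]
102 [286.9 198.8]
106 [287.1 199.6]
110 [287.3 200.4]
114 [287.6 201.2]
```

```bash
python3 - <<'E'
from h import *
o=bot.get_obs();p=o["tool_pos"]
plan([(p[0],p[1],225,79.7),(482.5,224.5,225,180)],[4,12])
E
```

```text
0 0 -0.035 0; 0 0 -0.035 0; 0 0 -0.035 0; 0 0 -0.034 0; 0.036 -0.014 -0 -8.4; 0.037 -0.008 -0 -8.3; 0.039 -0.003 -0 -8.4; 0.038 0.002 -0 -8.3
0.038 0.009 -0 -8.4; 0.036 0.013 -0 -8.3; 0.034 0.019 -0 -8.4; 0.03 0.023 -0 -8.4; 0.027 0.028 -0 -8.3; 0.023 0.031 -0 -8.4; 0.018 0.034 -0 -8.3; 0.012 0.037 -0 -8.4
end [482.85653434 224.92333074 224.58344197] 180.01210815526053
```

Request:
apply_moves(motion="0 0 0 0; 0 0 0 0; 0 0 0 0; 0 0 0 0", fingers=0)

```text
time: 9.88
tool_pos: [570.1, -230.9, 84.6]
tcp_rot: [-3.142, -0.0, 1.39]
contact_force: [0.5, -0.5, -0.8]
grip_width: 45.5
finger_force: 0.0
```

Request:
apply_moves(motion="0 0 -0.035 0; 0 0 -0.035 0; 0 0 -0.035 0; 0 0 -0.034 0; 0.036 -0.014 0 -8.4; 0.037 -0.008 0 -8.3; 0.039 -0.003 0 -8.4; 0.038 0.002 0 -8.3")

```text
time: 10.88
tool_pos: [540.6, -78.8, 223.7]
tcp_rot: [3.141, -0.0, 1.978]
contact_force: [0.0, 0.1, -1.2]
grip_width: 45.6
finger_force: 0.0
```

Request:
apply_moves(motion="0.038 0.009 0 -8.4; 0.036 0.013 0 -8.3; 0.034 0.019 0 -8.4; 0.03 0.023 0 -8.4; 0.027 0.028 0 -8.3; 0.023 0.031 0 -8.4; 0.018 0.034 0 -8.3; 0.012 0.037 0 -8.4")

```text
time: 11.88
tool_pos: [483.5, 224.8, 223.8]
tcp_rot: [3.142, 0.0, -3.137]
contact_force: [1.1, 1.1, 0.8]
grip_width: 46.1
finger_force: 0.0
```

Request:
apply_moves(motion="0 0 0 0; 0 0 0 0")

```text
time: 12.12
tool_pos: [483.9, 223.2, 223.7]
tcp_rot: [-3.141, 0.0, 3.14]
contact_force: [-0.9, 0.3, 0.4]
grip_width: 45.6
finger_force: 0.0
```

```bash
python3 - <<'E'
from h import *
o=bot.get_obs();print(o["tool_pos"],o["tcp_rot"])
plan([(482.5,224.5,165,180)],[4])
d=bot.capture("wrist");cv2.imwrite("pics/w4.png",d["img"])
# where the TCP-axis point at z=205 (handle top) would appear
M=d["mount"]; q=np.linalg.inv(M)@np.r_[0,0,o["tool_pos"][2]-205,1]; print(d["fx"]*q[0]/q[2]+d["cx"],d["fy"]*q[1]/q[2]+d["cy"])
d=bot.capture("scene")
P=pts(d,np.ones((420,560),bool)); C=d["img"].astype(int)[d["range_z"]>0]
m=(np.hypot(P[:,0]-640.3,P[:,1]+79)<48)&(P[:,2]>75)&(P[:,2]<125)&(C[:,2]-C[:,0]>50)
k=(np.hypot(P[:,0]-610,P[:,1]+246)<70)&(P[:,2]>85)&(P[:,2]<120);q=P[k].mean(0)
print(m.sum(),"knob",q,np.degrees(np.arctan2(q[1]+246,q[0]-610)))
E
```

```text
[483.87394329 223.15187776 223.65476962] [-3.14112914e+00  5.58654590e-05  3.14002365e+00]
0 0 0.015 -0; 0.001 0.001 0.014 -0; 0 0 0.015 -0.1; 0 0 0.015 0
end [482.87551352 224.15344553 164.65476962] 180.0101028355718
280.7623276244381 247.01175149566228
6 knob [ 574.13487045 -223.26241891  105.08980751] 147.6263407993886
```

View pics/w4.png

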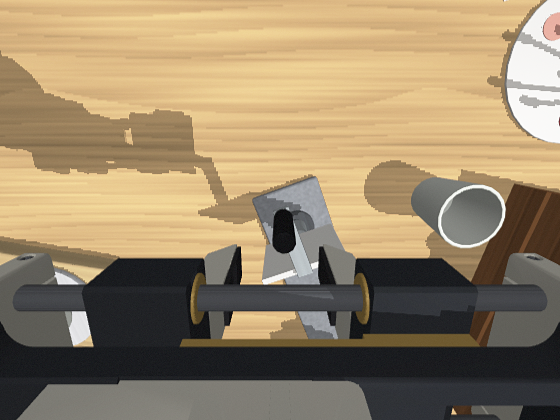

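```bash
python3 - <<'E'
from h import *
def kn(d,im):
    # dark blob top pixels of the knob: mask dark & 3D region; intersect centroid with top-face points
    P=pts(d,np.ones((420,560),bool)); q=P[(np.hypot(P[:,0]-610,P[:,1]+246)<70)&(P[:,2]>85)&(P[:,2]<120)]
    t=q[q[:,2]>110]; 
    for s in(q,t):
        if len(s): c=s.mean(0);b=(s.min(0)+s.max(0))/2; print(len(s),c,np.degrees(np.arctan2(c[1]+246,c[0]-610)),b,np.degrees(np.arctan2(b[1]+246,b[0]-610)))
T=np.array([640.3,-79])
for n in("top","scene"):
    d=bot.capture(n); cv2.imwrite(f"pics/{n}5.png",d["img"]); print(n); kn(d,d["img"])
    # model: dark pixels centroid vs projected knob peg centroid
    im=d["img"]; u,v=map(int,proj(d,[574,-225,90])); w=14
    m=np.zeros((420,560),bool); m[v-w:v+w,u-w:u+w]=im[v-w:v+w,u-w:u+w].max(2)<60
    nl,lab,st,cen=cv2.connectedComponentsWithStats(m.astype(np.uint8)); i=1+st[1:,4].argmax(); print("dark",st[i],cen[i],"z88 ray",ray(d,cen[i],88))
    for a in(145,150,155,160): t=np.radians(a); print(a,np.round(proj(d,[610+45*np.cos(t),-246+45*np.sin(t),88]),1))
E
python3 - <<'E'
import cv2
a=cv2.imread("pics/top5.png")[175:245,270:390]; cv2.imwrite("pics/top5c.png",cv2.resize(a,(800,467),interpolation=cv2.INTER_CUBIC))
E
```

```text
top
30 [ 569.90485649 -221.48290002  109.28454829] 148.55533769888473 [ 570.57200298 -222.16662326  103.16539255] 148.84794009415282
19 [ 569.89240014 -222.93871084  113.33045119] 150.10172166160638 [ 570.57200298 -222.71568718  114.20420844] 149.43590751681194
dark [344 220   8   5  32] [347.46875 222.     ] z88 ray [ 570.05372381 -225.75844777   88.        ]
145 [345.6 220.9]
150 [346.7 221.7]
155 [347.9 222.3]
160 [349.1 222.8]
scene
65 [ 574.28149645 -223.23206813  104.49658559] 147.4854710704459 [ 572.12622017 -223.00805538  101.05272443] 148.7394189717839
30 [ 571.89513709 -222.95217236  112.8396165 ] 148.8322421969371 [ 571.20399115 -222.95763453  113.53395476] 149.2923779080811
dark [191 235   5  11  27] [193.11111111 240.25925926] z88 ray [ 572.19428336 -223.79915694   88.        ]
145 [194.6 239.9]
150 [193.  239.8]
155 [191.4 239.9]
160 [189.8 240.2]
```

View pics/top5c.png

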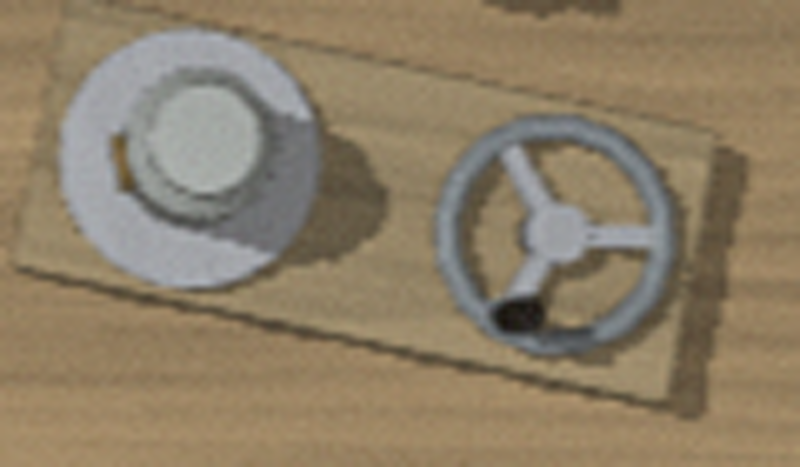

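The knob at crop (520,312) is at about 150°, roughly 10° short of the target. I'll look at the medallion with the wrist camera on the way back, then correct it.

```bash
python3 - <<'E'
from h import *
plan([(620,10,240,100)],[8])
E
```

```text
-0.017 -0.027 -0.002 10; -0.021 -0.023 -0.002 10; -0.025 -0.019 -0.002 9.9; -0.028 -0.014 -0.002 10; -0.031 -0.01 -0.002 10; -0.031 -0.004 -0.002 10; -0.031 0.002 -0.002 10; -0.031 0.007 -0.002 10
end [620.34862895  10.15321543 239.77813687] 99.95622388015326
```

Request:
apply_moves(motion="-0.017 -0.027 -0.002 10; -0.021 -0.023 -0.002 10; -0.025 -0.019 -0.002 9.9; -0.028 -0.014 -0.002 10; -0.031 -0.01 -0.002 10; -0.031 -0.004 -0.002 10; -0.031 0.002 -0.002 10; -0.031 0.007 -0.002 10")

```text
time: 13.32
tool_pos: [620.9, 9.6, 239.8]
tcp_rot: [3.142, -0.0, 1.739]
contact_force: [0.3, 0.7, -0.4]
grip_width: 45.9
finger_force: 0.0
```

Request:
apply_moves(motion="0 0 0 0; 0 0 0 0")

```text
time: 13.58
tool_pos: [620.0, 11.3, 239.5]
tcp_rot: [-3.141, -0.001, 1.748]
contact_force: [-0.0, -0.8, -0.4]
grip_width: 46.5
finger_force: 0.0
```

```bash
cat >> h.py <<'E'
def wristcap():
    from scipy.spatial.transform import Rotation as Ro
    o=bot.get_obs(); d=bot.capture("wrist"); T=np.eye(4); T[:3,:3]=Ro.from_euler("xyz",o["tcp_rot"]).as_matrix(); T[:3,3]=o["tool_pos"]
    d["world_from_camera"]=T@d["mount"]; return d
E
python3 - <<'E'
from h import *
d=wristcap(); cv2.imwrite("pics/w6.png",d["img"])
P=pts(d,np.ones((420,560),bool)); C=cv2.cvtColor(d["img"],cv2.COLOR_BGR2HSV)[d["range_z"]>0].astype(int)
q=P[(np.hypot(P[:,0]-640.3,P[:,1]+79)<60)&(P[:,2]>138)&(P[:,2]<147)];c,r=circ(q);print("jar top",len(q),q.min(0),q.max(0))
m=(np.hypot(P[:,0]-640.3,P[:,1]+79)<50)&(P[:,2]>80)&(P[:,2]<120)&(C[:,1]>100)&(C[:,0]>8)&(C[:,0]<32)
g=P[m]; print(len(g),g.mean(0),g.min(0),g.max(0)); print("angle",np.degrees(np.arctan2(*(g.mean(0)[:2]-[640.3,-79])[::-1])))
w,V=np.linalg.eigh(np.cov(g.T)); n=V[:,0]; n*=np.sign(n[1]); print("normal",n,np.degrees(np.arctan2(n[1],n[0])))
for i in(52,58): 
    q=P[(np.hypot(P[:,0]-640.3,P[:,1]+79)<70)&(P[:,2]>42)&(P[:,2]<60)]
print("disc",q.min(0),q.max(0))
E
```

```text
jar top 395 [ 622.46636258 -103.66141037  138.05517778] [661.86162961 -55.58782213 143.84111464]
243 [632.7309043  -44.86719992 104.71523385] [620.38849106 -51.10630141  89.55060529] [644.63157282 -41.12413071 113.38599077]
angle 102.50325767407206
normal [-0.22990086  0.96613805  0.11714461] 103.38508856877775
disc [ 582.17246882 -121.71828776   42.09424754] [694.73076682 -17.22879914  59.93683861]
```

View pics/w6.png

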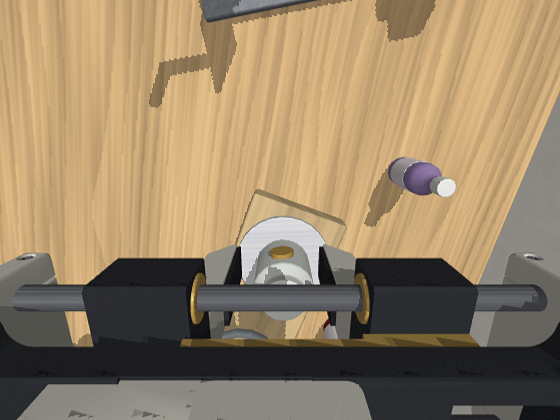

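The medallion shows at (283,253) and points to about 103°, where 107.4° is wanted. I'll go back and turn the wheel another 13°, this time closing along the motion.

```bash
python3 - <<'E'
from h import *
plan([(571,-223.5,200,150),(571,-223.5,84,150)],[8,4])
E
```

```text
-0.028 -0.011 0.005 -6.2; -0.026 -0.014 0.005 -6.3; -0.025 -0.017 0.005 -6.2; -0.023 -0.02 0.005 -6.2; -0.02 -0.022 0.005 -6.2; -0.019 -0.024 0.005 -6.3; -0.015 -0.026 0.005 -6.2; -0.012 -0.027 0.005 -6.2
-0 0 0.029 -0; -0 0 0.029 -0; -0 0 0.029 -0; -0 0 0.029 -0
end [ 570.68791481 -223.32541505   83.64546309] 149.96435670815603
```

Request:
apply_moves(motion="-0.028 -0.011 0.005 -6.2; -0.026 -0.014 0.005 -6.3; -0.025 -0.017 0.005 -6.2; -0.023 -0.02 0.005 -6.2; -0.02 -0.022 0.005 -6.2; -0.019 -0.024 0.005 -6.3; -0.015 -0.026 0.005 -6.2; -0.012 -0.027 0.005 -6.2")

```text
time: 14.62
tool_pos: [570.6, -223.4, 199.8]
tcp_rot: [3.141, 0.0, 2.622]
contact_force: [0.2, -0.6, 0.4]
grip_width: 45.8
finger_force: 0.0
```

Request:
apply_moves(motion="0 0 0 0; 0 0 0.029 0; 0 0 0.029 0; 0 0 0.029 0; 0 0 0.029 0; 0 0 0 0")

```text
time: 15.38
tool_pos: [569.8, -221.4, 82.0]
tcp_rot: [3.141, -0.005, 2.617]
contact_force: [0.4, 0.3, 0.2]
grip_width: 46.1
finger_force: 0.0
```

Request:
apply_moves(motion="0 0 0 0; 0 0 0 0; 0 0 0 0; 0 0 0 0; 0 0 0 0", fingers=-1)

```text
time: 16.0
tool_pos: [571.1, -223.8, 84.5]
tcp_rot: [3.141, 0.001, 2.616]
contact_force: [-0.4, 1.6, 6.0]
grip_width: 15.0
finger_force: 30.0
```

```bash
python3 - <<'E'
from h import *
o=bot.get_obs(); p=o["tool_pos"];v=p[:2]-[610,-246];a=np.degrees(np.arctan2(v[1],v[0]));print(p,o["time"],np.hypot(*v),a)
yaw=np.degrees(o["tcp_rot"][2]); wps=[]
for i in(1,2,3):
    t=np.radians(a+13*i/3); wps.append((610+45*np.cos(t),-246+45*np.sin(t),p[2],yaw))
plan(wps,[1]*3)
E
```

```text
[ 571.14324315 -223.77091697   84.47767591] 16.0 44.765831667592586 150.2270904269675
0 -0.003 0 -0; -0 -0.004 0 -0; -0.001 -0.003 0 -0
end [ 566.98853296 -232.92178487   84.47767591] 149.87023607486566
```

Request:
apply_moves(motion="0 -0.003 0 0; 0 -0.004 0 0; -0.001 -0.003 0 0; 0 0 0 0; 0 0 0 0; 0 0 0 0")

```text
time: 16.75
tool_pos: [566.7, -231.4, 84.4]
tcp_rot: [3.14, -0.001, 2.616]
contact_force: [-1.6, 5.1, 7.5]
grip_width: 15.6
finger_force: 30.0
```

Request:
apply_moves(motion="0 0 0 0; 0 0 0 0; 0 0 0 0; 0 0 0 0", fingers=0)

```text
time: 17.25
tool_pos: [566.6, -232.9, 83.5]
tcp_rot: [3.142, -0.0, 2.616]
contact_force: [-0.4, 0.3, -0.6]
grip_width: 44.9
finger_force: 0.0
```

```bash
python3 - <<'E'
from h import *
o=bot.get_obs(); p=o["tool_pos"];print(p)
plan([(p[0],p[1],200,150),(620,10,240,100)],[3,8])
E
```

```text
[ 566.59575332 -232.90492866   83.46219607]
0 0 -0.039 -0; 0 0 -0.039 -0.1; 0 0 -0.039 -0; 0.009 0.03 -0.005 6.2; 0.013 0.028 -0.005 6.3; 0.016 0.027 -0.005 6.2; 0.018 0.025 -0.005 6.3; 0.021 0.023 -0.005 6.2
0.023 0.02 -0.005 6.3; 0.026 0.018 -0.005 6.2; 0.027 0.015 -0.005 6.3
end [620.09985457   9.76939536 240.46219607] 99.96093941856226
```

Request:
apply_moves(motion="0 0 -0.039 0; 0 0 -0.039 0; 0 0 -0.039 0; 0.009 0.03 -0.005 6.2; 0.013 0.028 -0.005 6.3; 0.016 0.027 -0.005 6.2; 0.018 0.025 -0.005 6.3; 0.021 0.023 -0.005 6.2")

```text
time: 18.25
tool_pos: [600.5, -80.1, 225.8]
tcp_rot: [-3.142, -0.0, 2.068]
contact_force: [0.5, -0.7, 0.1]
grip_width: 45.9
finger_force: 0.0
```

Request:
apply_moves(motion="0.023 0.02 -0.005 6.3; 0.026 0.018 -0.005 6.2; 0.027 0.015 -0.005 6.3; 0 0 0 0; 0 0 0 0; 0 0 0 0")

```text
time: 19.0
tool_pos: [620.4, 8.7, 240.5]
tcp_rot: [-3.141, 0.0, 1.743]
contact_force: [0.1, 0.2, 0.2]
grip_width: 46.0
finger_force: 0.0
```

```bash
python3 - <<'E'
from h import *
d=wristcap(); 
P=pts(d,np.ones((420,560),bool)); C=cv2.cvtColor(d["img"],cv2.COLOR_BGR2HSV)[d["range_z"]>0].astype(int)
m=(np.hypot(P[:,0]-640.3,P[:,1]+79)<50)&(P[:,2]>80)&(P[:,2]<120)&(C[:,1]>100)&(C[:,0]>8)&(C[:,0]<32)
g=P[m]; print(len(g),g.mean(0)); print("angle",np.degrees(np.arctan2(*(g.mean(0)[:2]-[640.3,-79])[::-1])))
w,V=np.linalg.eigh(np.cov(g.T)); n=V[:,0]; n*=np.sign(n[1]); print("normal",np.degrees(np.arctan2(n[1],n[0])))
plan([(482.5,224.5,225,180)],[8])
E
```

```text
245 [630.79454354 -45.49023698 104.89454746]
angle 105.83664019635034
normal 105.91500949135734
0.03 -0.012 0.002 -10; 0.031 -0.008 0.002 -10; 0.032 -0.001 0.002 -10.1; 0.031 0.004 0.002 -10; 0.031 0.01 0.002 -10; 0.028 0.014 0.002 -10; 0.026 0.02 0.002 -10; 0.022 0.023 0.002 -10.1
end [482.05645979 224.2692956  224.53892391] 180.03448092056644
```

Request:
apply_moves(motion="0.03 -0.012 0.002 -10; 0.031 -0.008 0.002 -10; 0.032 -0.001 0.002 -10.1; 0.031 0.004 0.002 -10; 0.031 0.01 0.002 -10; 0.028 0.014 0.002 -10; 0.026 0.02 0.002 -10; 0.022 0.023 0.002 -10.1")

```text
time: 20.05
tool_pos: [481.7, 225.4, 224.7]
tcp_rot: [3.141, 0.0, -3.135]
contact_force: [0.6, -0.2, 0.9]
grip_width: 46.0
finger_force: 0.0
```

Request:
apply_moves(motion="0 0 0 0; 0 0 0 0; 0 0 0 0")

```text
time: 20.42
tool_pos: [482.8, 224.2, 224.8]
tcp_rot: [-3.142, 0.0, 3.14]
contact_force: [-0.4, -0.1, 0.4]
grip_width: 46.1
finger_force: 0.0
```

```bash
python3 - <<'E'
from h import *
d=wristcap();o=bot.get_obs();print(o["tool_pos"])
P=pts(d,np.ones((420,560),bool))
h=P[(np.abs(P[:,0]-482)<25)&(np.abs(P[:,1]-224)<25)&(P[:,2]>185)&(P[:,2]<212)]
print(len(h),h.mean(0),h.min(0),h.max(0)); t=h[h[:,2]>202];print("top",len(t),t.mean(0),(t.min(0)+t.max(0))/2)
plan([(482.5,224.5,165,180)],[4])
E
```

```text
[482.71031164 224.3327239  224.73751852]
591 [478.50661986 225.09936719 201.46432039] [472.69534393 217.38024502 185.04423587] [487.89676095 232.60752713 206.32534734]
top 418 [480.04416664 225.16066117 204.63071595] [480.43207309 225.05010916 204.16474379]
0 0 0.015 -0; 0 0 0.015 -0; 0 0 0.015 -0; 0 0 0.015 -0.1
end [482.71031164 224.3327239  164.73751852] 180.04409940923864
```

Request:
apply_moves(motion="0.001 0 0.015 0; 0 0 0.015 0; 0 0 0.015 0; 0 0 0.015 0; 0 0 0 0; 0 0 0 0")

```text
time: 21.22
tool_pos: [481.4, 225.3, 165.0]
tcp_rot: [3.141, 0.001, -3.14]
contact_force: [0.7, 0.3, 0.6]
grip_width: 45.9
finger_force: 0.0
```

Request:
apply_moves(motion="0 0 0 0; 0 0 0 0; 0 0 0 0; 0 0 0 0; 0 0 0 0", fingers=-1)

```text
time: 21.85
tool_pos: [481.2, 225.6, 164.9]
tcp_rot: [3.141, 0.001, -3.14]
contact_force: [-0.1, 2.1, 1.8]
grip_width: 15.1
finger_force: 30.0
```

```bash
python3 - <<'E'
from h import *
from scipy.optimize import least_squares
o=bot.get_obs(); p=o["tool_pos"];print(p,o["contact_force"])
# glass: camera axis angle from mirror rest (20.5) ; handle -> glass
h=np.array([p[0]*.5+481.5*.5,225.]); 
for a in(19.5,20.5,21.5):
    t=np.radians(a);print(a,h+60*np.array([np.cos(t),np.sin(t)]),np.degrees(np.arctan2(322.2-h[1],742-h[0])))
G=h+60*np.array([np.cos(np.radians(20.5)),np.sin(np.radians(20.5))])
tm=np.radians(106.5); M=np.array([640.3,-79])+37*np.array([np.cos(tm),np.sin(tm)])
la=np.degrees(np.arctan2(*(M-G)[::-1])); ca=np.degrees(np.arctan2(322.2-G[1],742-G[0])); ma=(la+ca)/2
print("G",G,"M",M,"line",la,"cam",ca,"mirror",ma)
a0=ca+180; a1=ma+180; wps=[]
for i in range(1,9):
    t=np.radians(a0+(a1-a0)*i/8); wps.append((*(p[:2]-h+G+60*np.array([np.cos(t),np.sin(t)])),p[2],180))
plan(wps,[1]*8); print("handle target",G+60*np.array([np.cos(t),np.sin(t)]))
E
```

```text
[481.21636658 225.59851378 164.92726522] [-0.10253857  2.05443835  1.75018547]
19.5 [537.91667276 245.02841155] 20.451771999572554
20.5 [537.55851465 246.01244288] 20.451771999572554
21.5 [537.18323737 246.9900736 ] 20.451771999572554
G [537.55851465 246.01244288] M [629.79143225 -43.52366981] line -72.33050829839821 cam 20.438508960848843 mirror -25.945999668774686
0.002 0.006 0 0.1; 0.001 0.006 0 -0; 0.001 0.006 0 -0; -0 0.006 0 -0; -0.001 0.006 0 -0; -0.001 0.006 0 -0; -0.002 0.006 0 -0; -0.002 0.005 0 -0
end [483.22685588 272.59412206 164.92726522] -180.0255514531469
handle target [483.60610637 272.26387409]
```

Request:
apply_moves(motion="0.002 0.006 0 0; 0.001 0.006 0 0; 0.001 0.006 0 0; 0 0.006 0 0; -0.001 0.006 0 0; -0.001 0.006 0 0; -0.002 0.006 0 0; -0.002 0.005 0 0")

```text
time: 22.85
tool_pos: [481.7, 271.4, 164.5]
tcp_rot: [-3.139, -0.003, -3.141]
contact_force: [-5.0, -5.4, 2.8]
grip_width: 15.9
finger_force: 30.0
```

Request:
apply_moves(motion="0 0 0 0; 0 0 0 0; 0 0 0 0")

```text
time: 23.22
tool_pos: [481.9, 271.6, 164.4]
tcp_rot: [-3.14, -0.003, -3.14]
contact_force: [-3.5, -3.2, 1.0]
grip_width: 15.4
finger_force: 30.0
```

```bash
python3 - <<'E'
from h import *
np.set_printoptions(precision=2,suppress=True)
o=bot.get_obs(); p=o["tool_pos"];print(p,o["contact_force"],o["finger_force"])
G=np.array([537.6,246]); v=G-p[:2]; print(np.hypot(*v),"mirror by tcp",np.degrees(np.arctan2(v[1],v[0])))
for n in("scene","top","wrist"):
    d=wristcap() if n=="wrist" else bot.capture(n); cv2.imwrite(f"pics/{n}8.png",d["img"])
    P=pts(d,np.ones((420,560),bool)); q=P[(np.hypot(P[:,0]-538,P[:,1]-246)<50)&(P[:,2]>110)&(P[:,2]<140)]
    if len(q)<10: print(n,len(q)); continue
    for it in range(3):
        f=cv2.fitLine(q[:,:2].astype(np.float32),cv2.DIST_HUBER,0,.01,.01).ravel(); r=abs((q[:,0]-f[2])*f[1]-(q[:,1]-f[3])*f[0]); q=q[r<8]
    a=np.degrees(np.arctan2(f[1],f[0]))+90; print(n,len(q),"normal",(a+90)%180-90,f[2:],np.ptp(q,axis=0),"G offset from plane",(G-f[2:])@[np.cos(np.radians(a)),np.sin(np.radians(a))])
a=cv2.imread("pics/scene8.png")[70:220,260:460]; cv2.imwrite("pics/scene8c.png",cv2.resize(a,(800,600),interpolation=cv2.INTER_CUBIC))
E
```

```text
[481.89 271.57 164.44] [-3.54 -3.21  1.03] 29.997991919517517
61.299619975612856 mirror by tcp -24.65754259970766
scene 237 normal -24.539368 [535.79 247.08] [40.33 75.58 29.87] G offset from plane -2.09703767572066
top 62 normal -23.43869 [537.02 250.35] [32.37 71.61 29.08] G offset from plane -2.2645808724410226
wrist 225 normal -23.79013 [544.27 278.04] [14.78 25.85 16.45] G offset from plane -6.81949291046951
```

View pics/scene8c.png

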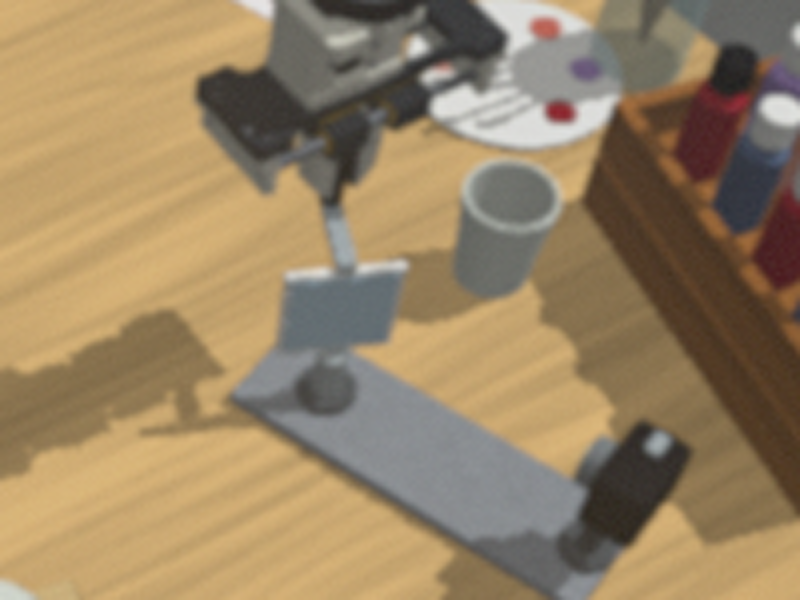

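The mirror is held and faces about -24.5°, with the glass at (340,310) in the crop. The target is about -25.9°, so I'll nudge it 1.5 mm.

Request:
apply_moves(motion="0 0.0015 0 0; 0 0 0 0; 0 0 0 0; 0 0 0 0")

```text
time: 23.88
tool_pos: [482.3, 272.9, 164.4]
tcp_rot: [-3.14, -0.002, -3.141]
contact_force: [-2.1, -4.6, 1.7]
grip_width: 15.3
finger_force: 30.0
```

```bash
python3 - <<'E'
from h import *
R=[]
G=np.array([537.6,246])
for k in range(3):
  o=bot.get_obs(); v=G-o["tool_pos"][:2]; R.append([np.degrees(np.arctan2(v[1],v[0]))])
  for n in("scene","top"):
    d=bot.capture(n)
    P=pts(d,np.ones((420,560),bool)); q=P[(np.hypot(P[:,0]-538,P[:,1]-246)<50)&(P[:,2]>110)&(P[:,2]<140)]
    for it in range(3):
        f=cv2.fitLine(q[:,:2].astype(np.float32),cv2.DIST_HUBER,0,.01,.01).ravel(); r=abs((q[:,0]-f[2])*f[1]-(q[:,1]-f[3])*f[0]); q=q[r<8]
    R[-1].append((np.degrees(np.arctan2(f[1],f[0]))+180)%180-90)
print(np.round(R,2),o["tool_pos"],o["contact_force"])
E
```

```text
[[-25.94 -26.01 -25.74]
 [-25.9  -25.63 -25.04]
 [-25.91 -26.26 -25.69]] [482.29106318 272.86891305 164.45145237] [-2.58590574 -4.1896585   1.3832871 ]
```

All three estimates agree at about -25.9°, which is the target, so I'm handing in.

```bash
python3 -c "
from plant import bot
print(bot.close_job())"
```

```text
the job is handed in; nothing more can be done
None
```

The job is handed in at about 24 s, result not reported: by my measurements the medallion faces the mirror (about 9 mm off of 30 mm allowed), and the gripper still holds the mirror at about -25.9°, which is the target.

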